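# Load charged cells into the field radio's battery crate

### The job

Get the field radio's battery crate ready: first spray its contacts, by pressing the cleaner can's nozzle cap fully down and letting it come back up while both charged cells are still away from the crate. Then take the two cells out of the slanted charging dock and, lowering rather than dropping them in, stand each upright, terminal up, in an empty compartment of its own and press it down until the stiff brass contact foot under it is fully down and it will go no further. Leave the cell already in the crate and the other things on the table where they are.

Things in the scene. Friction and masses are not known exactly. Their poses are not given: they have to be found in the camera images.
- cell_a: cylindrical battery cell, aluminium with black end bands, 33 mm diameter, 140 mm tall with the 4 mm brass terminal nub on its top; about 0.26 kg. Origin: centre of its flat underside; z along its axis to the terminal. At the start it stands in one of the dock's wells, leaning 0.6 rad (34 degrees) from vertical; 62 mm of it stick out.
- cell_b: cylindrical battery cell, aluminium with black end bands, 33 mm diameter, 140 mm tall with the 4 mm brass terminal nub on its top; about 0.26 kg. Origin: centre of its flat underside; z along its axis to the terminal. At the start it stands in the dock's other well, leaning the same way.
- loaded: cylindrical battery cell, aluminium with black end bands, 33 mm diameter, 140 mm tall with the 4 mm brass terminal nub on its top; about 0.26 kg. Origin: centre of its flat underside; z along its axis to the terminal. It already stands in one of the crate's four compartments, on the floor, and stays there; the other three are empty.
- dock: fixed olive charging dock, 150 (x) x 186 (y) mm, 95 mm high: a slanted block with two square wells at y = -40 and 40 mm, 38 mm wide, 74 mm deep, their axes leaning 0.6 rad from vertical towards -x, so a cell comes out upwards and towards -x. A 58 mm high box stands behind them at +x. Origin: on the table, z up; the base plate runs from x = -45 to 105 mm.
- crate: fixed olive steel crate, 51 (x) x 189 (y) x 75 (z) mm, open on top, walls, dividers and floor 5 mm thick: one row of four compartments 41 mm square at y = -69, -23, 23, 69 mm. In each empty one a contact holder, 36 mm across, stands 1 to 9 mm above the floor (not measured, each differs): a cell is home on it with the foot pressed flush. Origin: centre of the underside, z up.
- foot0 (a joint): travel of the contact foot in one of the three empty compartments (which one varies): a flat brass disc, 24 mm across, that sinks into a black holder. 0 fully up (14 mm proud of the holder), 0.014 m fully down, flush with it. It starts at 0 to 0.009, carries a cell's weight, sinks under a push of about 8 N and stays where it is pushed; down counts from 0.012.
- foot1 (a joint): travel of the contact foot in one of the three empty compartments (which one varies): a flat brass disc, 24 mm across, that sinks into a black holder. 0 fully up (14 mm proud of the holder), 0.014 m fully down, flush with it. It starts at 0 to 0.009, carries a cell's weight, sinks under a push of about 8 N and stays where it is pushed; down counts from 0.012.
- foot2 (a joint): travel of the contact foot in one of the three empty compartments (which one varies): a flat brass disc, 24 mm across, that sinks into a black holder. 0 fully up (14 mm proud of the holder), 0.014 m fully down, flush with it. It starts at 0 to 0.009, carries a cell's weight, sinks under a push of about 8 N and stays where it is pushed; down counts from 0.012.
- spray: fixed contact cleaner can, grey, 52 mm diameter, held on an 85 mm square plate beside the crate's +y end; a small clamp post on its +y side reaches 75 mm height. The can's shoulder ends 138 mm above the origin. Origin: centre of the underside.
- nozzle (a joint): travel of the can's white sprung nozzle cap: 0 up, 0.006 m fully down (about 6 N); it springs back. Pressed counts from 0.0045, released below 0.0015.
- nozzle_top (a point): centre of the flat top of the nozzle cap (26 mm across, 20 mm high), about 163 mm above the table when up; it moves with the cap.
- mug: bystander: steel mug, 76 mm diameter, 85 mm high, handle at +y; origin: centre of underside.
- screwdriver: bystander: screwdriver lying along its x axis, handle to -x, about 200 mm long; origin under its middle.
- tape: bystander: roll of black tape lying flat, 76 mm across, 19 mm high; origin: centre of underside.
- handset: bystander: black telephone handset, 55 (x) x 190 (y) x 36 mm; origin: centre of underside.
- meter: bystander: grey multimeter lying flat, 75 (x) x 140 (y) x 40 mm; origin: centre of underside.
- jar: bystander: closed glass jar, 56 mm diameter, 70 mm high; origin: centre of underside.
Things that resemble listed ones, but are neither listed nor needed, are in the scene too. What is shaped like the crate but orange or turquoise is not meant.

How it is judged:
By the outcome, as a careful person would: the job done as asked, in the order asked, and still so for the second after the job is handed in, with the robot touching nothing.
It also fails if it takes over 72 s, if anything falls off the work surface, if the arm or the gripper's body presses on something with over 40 N, if the wrist force passes 120 N, or if a joint passes its speed limit or range.

### The arm

A 7-joint arm with a two-finger parallel gripper is mounted at the origin on the work surface. World frame = base frame: x ahead of the robot, y to its left, z up, the work surface at z = 0. Lengths are in m, angles in rad, forces in N, time in s.
With the tool pointing down it reaches from about 0.4 to 0.85 m from the base axis. Payload 4.5 kg.
Tool frame: the origin (TCP) lies at the very end of the fingers, on their centre line; the grasp point (between the pads) lies 19 mm behind it; z points along the fingers, y is the direction in which the jaws open and shut (so a half turn about z gives the same grasp; the last joint's range is limited). The gripper opens to 85 mm and grips with 20 to 120 N. Pads are 22 mm wide; open, the fingers measure 114 mm over their backs; the gripper's body (76 mm by 85 mm) begins 54 mm behind the grasp point. The pads swing forward as they close: fully open they stand 13 mm farther back than shut.
Start: joints at [1.291, 0.689, -0.195, 1.565, 0.157, 0.902, -0.215], TCP at [0.193, -0.594, 0.231] pointing down, gripper open.
Joint ranges: [-3.01, 3.01], [-0.46, 2.08], [-1.47, 1.51], [0.13, 2.56], [-1, 4.14], [0.04, 2.09], [-2.66, 2.66]. Speed limits (rad/s): [2.57, 2.57, 3.14, 3.14, 3.14, 3.14, 3.14].

### API

Orientations are given as a unit quaternion [w, x, y, z].
In Python, from workcell import ctrl gives the robot as it stands. Calls block until the motion is done:
- ctrl.movep(position, orientation): joint-space move of the TCP to a pose.
- ctrl.move_linear(position, vel=0.15, attitude=None): straight line of the TCP; attitude=None keeps the orientation; vel is the mean speed in m/s.
- ctrl.move_j(angles): joint-space move.
- ctrl.gripper_to(opening, grasp_force=None): opening from 0.0 (shut) to 1.0 (fully open); grasp_force is the grip in N (None keeps the last); returns when the fingers have stopped.
- ctrl.hold(seconds).
- ctrl.ik(position, orientation): joint angles nearest the present ones, or None.
- ctrl.state(): the state.
- ctrl.read_camera(name): name is "side" or "top"; returns a dict with "color" (480x640x3 uint8, blue, green, red), "K" (3x3 intrinsics, pixels), "rvec" (rotation vector, rad) and "tvec" (3), from world to camera coordinates, as OpenCV has them. Camera axes: x right, y down, z forward; pixel columns grow to the right and rows downward; lengths in m; the calibration is good to about 2 mm. A picture is of the moment at which its call begins. There is no depth.
A pose or a line that the arm cannot do raises ctrl.Unreachable and nothing moves.
- ctrl.close_job(): hands the job in, once; it reports no verdict.
The state is a dict: "clock": time; "joint_positions": joint angles; "joint_velocities": joint speeds; "joint_torque": joint torques, N m; "eef_pos": TCP position; "ee_rot": TCP orientation; "force": force on the tool from outside, world axes, zero at the start; "ft_torque": the same for the moment, N m; "width": opening from 0.0 (shut) to 1.0 (fully open).
Only numpy, scipy, OpenCV 4.12 (cv2) and the standard library are available. Lean on these libraries where they do the work, as an engineer would, in place of code of your own. Each camera call takes 0.05 s, during which the arm holds its last target. There are 200 camera calls.

## Working session

There is one attempt and no reset: what is moved stays moved. The work goes in short steps, each a Python script; the robot and the scene stay as the last script left them, time stands still between calls to the robot, and variables do not carry over. Pictures are saved under pics/ and viewed, about 8 in all and at most 12, crops included, and the job is handed in when it is done.

```bash
ls; mkdir -p pics; python3 - <<'E'
from workcell import ctrl
import cv2,numpy as np
for n in("side","top"):
    c=ctrl.read_camera(n); cv2.imwrite(f"pics/{n}0.png",c["color"])
    R=cv2.Rodrigues(np.array(c["rvec"]))[0]; print(n,c["K"],"pos",-R.T@np.array(c["tvec"]).ravel(),"fwd",R[2])
    np.savez(f"cam_{n}.npz",K=c["K"],rvec=c["rvec"],tvec=c["tvec"])
print(ctrl.state())
E
```

```text
pics
side [[535.91199944   0.         317.52047844]
 [  0.         535.91199944 245.49470843]
 [  0.           0.           1.        ]] pos [0.07603174 0.65338028 0.80679823] fwd [ 0.38556067 -0.63233978 -0.67192958]
top [[458.43819355   0.         326.10348696]
 [  0.         458.43819355 244.33055458]
 [  0.           0.           1.        ]] pos [ 0.39305734 -0.02258148  0.96906634] fwd [ 0.07035723  0.00756961 -0.99749314]
{'clock': 0.1, 'joint_positions': array([ 1.29077724,  0.68995249, -0.1945186 ,  1.56623911,  0.15730086,
        0.90254567, -0.21512651]), 'joint_velocities': array([ 0.00033354, -0.00149577, -0.0023257 , -0.00511214, -0.00062084,
        0.00027576, -0.00074868]), 'joint_torque': array([-3.05586203e-03, -5.40607238e+01, -1.27117842e+00, -1.58987170e+01,
        9.43626801e-03,  4.41875163e-03, -2.14578222e-05]), 'eef_pos': array([ 0.19270091, -0.59391793,  0.23053179]), 'ee_rot': array([-8.53141741e-04,  9.87710719e-01,  1.56290652e-01, -2.01099418e-04]), 'force': array([ 0.13852985,  0.0542934 , -0.30152845]), 'ft_torque': array([-0.00648695,  0.03422032, -0.03988204]), 'width': 1.002259279519816}
```

View pics/top0.png

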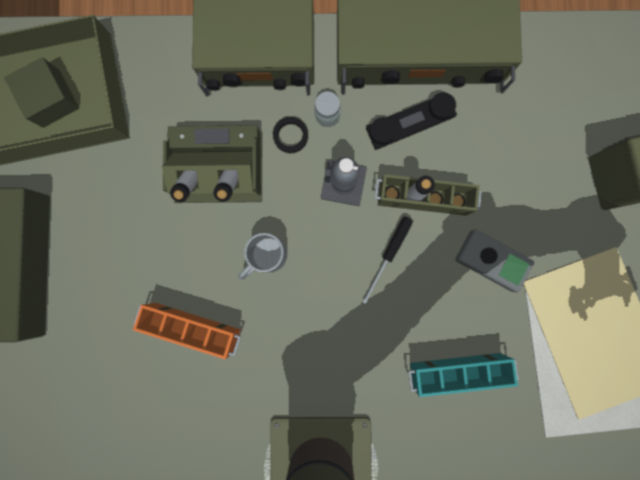

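View pics/side0.png

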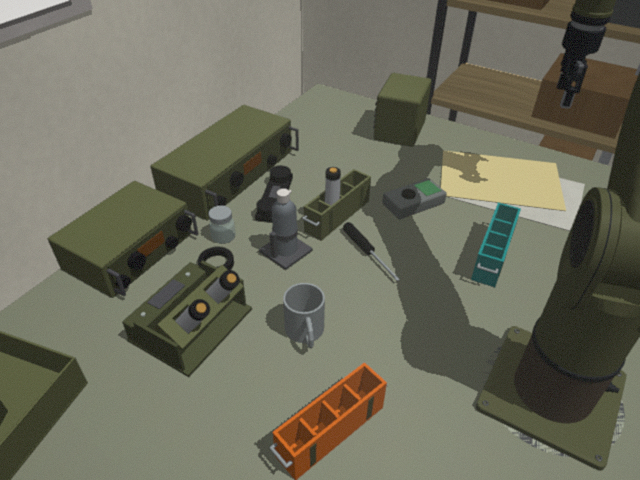

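The top view has x up the picture and y to the left.

- **Crate:** three candidates. Olive at top (428,194), orange at (187,332) and turquoise at (463,375). I choose the olive one.
- **Cells:** the dock cells are at (183,188) and (226,187). The cell at (424,186) is the loaded one.
- **Cap:** candidates for the nozzle cap are the white cap on the grey can at (346,166), the jar at (327,105) and the mug at (265,252). I choose the can.

Close crops next.

```bash
python3 - <<'E'
import cv2,numpy as np
t=cv2.imread("pics/top0.png");s=cv2.imread("pics/side0.png")
def crop(im,x0,y0,w,h,k,step=10):
    o=cv2.resize(im[y0:y0+h,x0:x0+w],None,fx=k,fy=k,interpolation=cv2.INTER_CUBIC)
    o=cv2.convertScaleAbs(o,alpha=1.5,beta=15)
    for x in range((x0+9)//10*10,x0+w,step):
        cv2.line(o,((x-x0)*k,0),((x-x0)*k,6 if x%50 else 14),(0,255,255),1); 
        if x%20==0: cv2.putText(o,str(x),((x-x0)*k+2,14),0,.35,(0,255,255),1)
    for y in range((y0+9)//10*10,y0+h,step):
        cv2.line(o,(0,(y-y0)*k),(6,(y-y0)*k),(0,255,255),1); cv2.putText(o,str(y),(8,(y-y0)*k+4),0,.35,(0,255,255),1)
    return o
a=crop(t,315,150,170,75,4); b=crop(t,155,115,115,95,3); c=crop(s,255,160,125,110,3)
W=np.zeros((300+285+45,740,3),np.uint8)
W=np.zeros((600,740,3),np.uint8)
W[:300,:680]=a; W[305:590,:345]=b; W[305:600,350:725]=c[:295]
cv2.imwrite("pics/crop1.png",W)
d=np.hstack([crop(s,115,240,145,140,5)]); cv2.imwrite("pics/crop2.png",d[:600])
E
```

```text
(no output)
```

View pics/crop1.png

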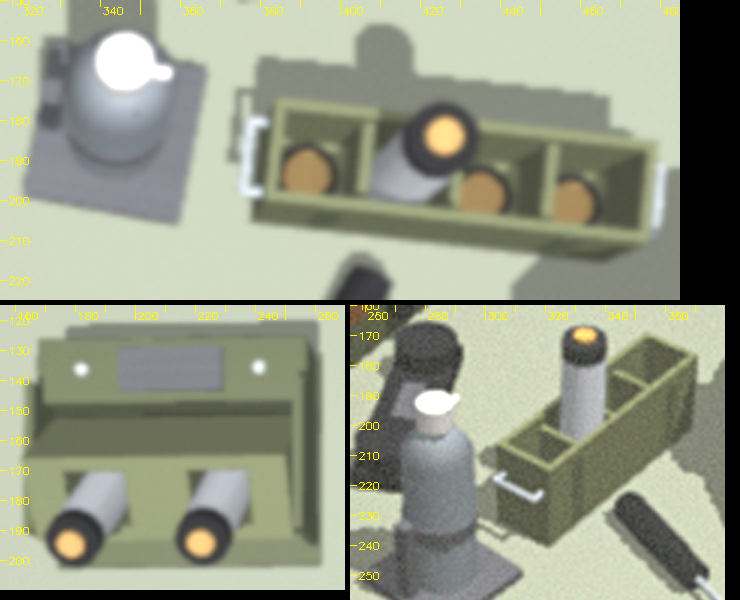

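View pics/crop2.png

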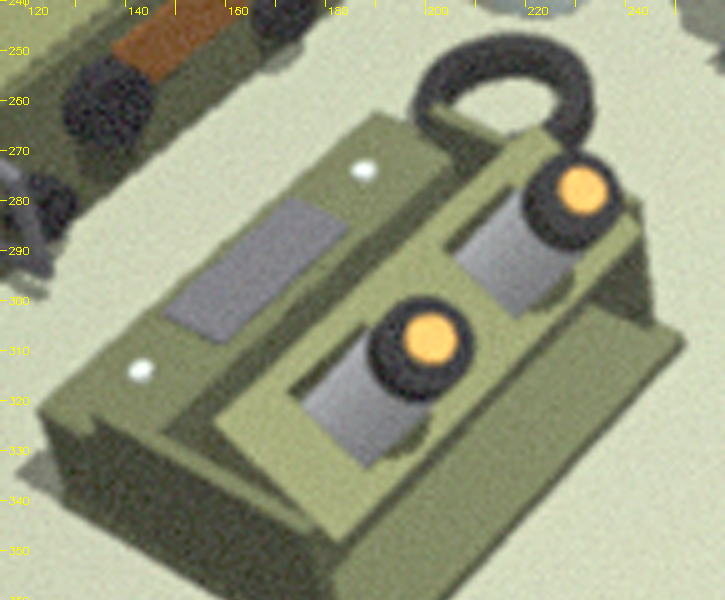

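```bash
cat > h.py <<'E'
import numpy as np,cv2
from scipy.optimize import least_squares
C={n:np.load(f"cam_{n}.npz") for n in("side","top")}
def proj(n,P): c=C[n];return cv2.projectPoints(np.atleast_2d(P).astype(float),c["rvec"],c["tvec"],c["K"],None)[0][:,0]
def tri(uvt,uvs):
    r=least_squares(lambda p:np.r_[proj("top",p)[0]-uvt,proj("side",p)[0]-uvs],[.6,0,.1]);return r.x,np.sqrt(2*r.cost)
def atz(n,uv,z):
    c=C[n];R=cv2.Rodrigues(c["rvec"])[0];o=-R.T@c["tvec"].ravel()
    d=R.T@np.linalg.inv(c["K"])@np.r_[uv,1];return o+d*(z-o[2])/d[2]
def Rz(a): return np.array([[np.cos(a),-np.sin(a),0],[np.sin(a),np.cos(a),0],[0,0,1]])
E
python3 - <<'E'
from h import *
p=lambda *a:print(*[np.round(x,4) for x in a])
p(*tri((346.2,165.5),(283.7,192.5)))
L=tri((426,183.75),(333.3,170));p(*L)
A=tri((178.3,196),(201.4,307.8));p(*A,atz("top",(178.3,196),.15))
B=tri((221.7,194.5),(231.6,278));p(*B); print(np.linalg.norm(A[0]-B[0]),np.degrees(np.arctan2(-(A[0]-B[0])[0],(A[0]-B[0])[1])))
M=np.array([[.0255,.0945,.075],[.0255,-.0945,.075],[-.0255,.0945,.075],[-.0255,-.0945,.075]])
top=np.array([[384.3,174.5],[479.5,185.8],[382.3,199],[476.5,208]]);side=np.array([[304,206],[354.3,169.7],[321.3,214.3],[370.7,177.3]])
for w in((1,1),(1,0),(0,1)):
    f=lambda q:np.r_[w[0]*(proj("top",M@Rz(q[2]).T+[q[0],q[1],0])-top).ravel(),w[1]*(proj("side",M@Rz(q[2]).T+[q[0],q[1],0])-side).ravel()]
    r=least_squares(f,[.5,-.2,0]);p(r.x,r.fun)
    p("loaded in crate",Rz(-r.x[2])@(L[0]-[r.x[0],r.x[1],0]))
for z in(.03,):
  for uv in((307/4+315,170/4+150),(482/4+315,193/4+150),(575/4+315,200/4+150)): p(Rz(-r.x[2])@(atz("top",uv,z)-[r.x[0],r.x[1],0]))
E
```

```text
[ 0.5902 -0.0539  0.1599] 1.1175
[ 0.5597 -0.1998  0.1413] 1.1484
[0.5423 0.2546 0.1371] 0.296 [0.5403 0.2505 0.15  ]
[0.5439 0.1744 0.1369] 0.8261
0.08019444665286887 1.1275031962617388
[ 0.5566 -0.2218 -0.1218] [-0.2408  0.0998  0.1629 -0.4432 -1.0043  1.0256  0.764   2.9106 -1.1512
 -0.8221 -1.3893 -1.8273 -0.417   0.0211 -0.3884 -1.7587]Traceback (most recent call last):
  File "<stdin>", line 12, in <module>
  File "<stdin>", line 2, in <lambda>
    return _wrapfunc(a, 'round', decimals=decimals, out=out)
    return _wrapit(obj, method, *args, **kwds)
    result = getattr(arr, method)(*args, **kwds)
numpy._core._exceptions._UFuncNoLoopError: ufunc 'multiply' did not contain a loop with signature matching types (dtype('<U15'), dtype('float64')) -> None
```

```bash
python3 - <<'E'
from h import *
np.set_printoptions(precision=4,suppress=True)
L=tri((426,183.75),(333.3,170))[0]
M=np.array([[.0255,.0945,.075],[.0255,-.0945,.075],[-.0255,.0945,.075],[-.0255,-.0945,.075]])
top=np.array([[384.3,174.5],[479.5,185.8],[382.3,199],[476.5,208]]);side=np.array([[304,206],[354.3,169.7],[321.3,214.3],[370.7,177.3]])
for w in((1,1),(1,0),(0,1)):
    f=lambda q:np.r_[w[0]*(proj("top",M@Rz(q[2]).T+[q[0],q[1],0])-top).ravel(),w[1]*(proj("side",M@Rz(q[2]).T+[q[0],q[1],0])-side).ravel()]
    r=least_squares(f,[.5,-.2,0]);print(r.x,np.abs(r.fun).max());q=r.x
    print("loaded in crate",Rz(-q[2])@(L-[q[0],q[1],0]))
    for uv in((307/4+315,170/4+150),(482/4+315,193/4+150),(575/4+315,200/4+150)): print("  ",Rz(-q[2])@(atz("top",uv,.02)-[q[0],q[1],0]))
# dock: yaw from back box top corners (same height)
for z in(.058,.095): 
  a=atz("top",(168.7,126.7),z);b=atz("top",(257,126.3),z);d=a-b;print("box",z,a,b,np.linalg.norm(d),np.degrees(np.arctan2(-d[0],d[1])))
# predicted overlays of cells at yaw 0/ 1/ 3 deg
for T in([.5423,.2546,.1371],[.5439,.1744,.1369]):
  for y in(0,3):
    ax=Rz(np.radians(y))@[-np.sin(.6),0,np.cos(.6)];P=np.array(T)-ax*.066
    print(y,proj("top",P),proj("side",P))
E
```

```text
[ 0.5566 -0.2218 -0.1218] 2.9105728818115324
loaded in crate [0.0005 0.0222 0.1413]
   [0.0027 0.0694 0.02  ]
   [ 0.001  -0.0225  0.02  ]
   [ 0.0028 -0.0709  0.02  ]
[ 0.5584 -0.222  -0.1167] 1.7619091580838813
loaded in crate [-0.0012  0.0222  0.1413]
   [0.0012 0.0694 0.02  ]
   [-0.0009 -0.0225  0.02  ]
   [ 0.0007 -0.0709  0.02  ]
[ 0.5529 -0.2194 -0.1327] 1.0290062147145989
loaded in crate [0.0041 0.0204 0.1413]
   [0.0058 0.0676 0.02  ]
   [ 0.0051 -0.0243  0.02  ]
   [ 0.0075 -0.0727  0.02  ]
box 0.058 [0.6994 0.3031 0.058 ] [0.6987 0.1232 0.058 ] 0.17988746774515435 -0.247459767821318
box 0.095 [0.687  0.2899 0.095 ] [0.6863 0.1173 0.095 ] 0.17258192256640253 -0.24745976782132392
0 [[187.866  182.2321]] [[189.1405 319.8448]]
3 [[186.8738 182.2656]] [[188.403  320.5937]]
0 [[228.7051 181.1268]] [[218.064  290.8815]]
3 [[227.7121 181.1604]] [[217.402  291.5543]]
```

```bash
cat >> h.py <<'E'
from scipy.spatial.transform import Rotation as Ro
np.set_printoptions(precision=4,suppress=True)
def quat(jaw,z=(0,0,-1)):
    z=np.array(z,float);y=np.array(jaw,float);x=np.cross(y,z)
    return Ro.from_matrix(np.c_[x,y,z]).as_quat(scalar_first=True)
CR=np.array([.5575,-.222,0]);CY=-.119
def comp(y): return CR+Rz(CY)@[0,y,0]
CJ=Rz(CY)@[1,0,0]
DY=.005; AX=Rz(DY)@[-np.sin(.6),0,np.cos(.6)]; DJ=Rz(DY)@[0,1,0]
TA=np.array([.5423,.2546,.140]);TB=np.array([.5439,.1744,.140])
E
python3 - <<'E'
from h import *; from workcell import ctrl
for s in(1,-1):
    print(s)
    for n,P,q in(("A",TA-AX*.045,quat(s*DJ,-AX)),("A+",TA+AX*.08,quat(s*DJ,-AX)),("B",TB-AX*.045,quat(s*DJ,-AX)),("B+",TB+AX*.08,quat(s*DJ,-AX)),("c-69",comp(-.069)+[0,0,.12],quat(s*CJ)),("c-69+",comp(-.069)+[0,0,.23],quat(s*CJ)),("c69",comp(.069)+[0,0,.12],quat(s*CJ)),("c69+",comp(.069)+[0,0,.23],quat(s*CJ)),("N",[.59,-.054,.2],quat([0,s,0]))):
        print(n,ctrl.ik(P,q))
# spray
ctrl.gripper_to(0.0,40)
st=ctrl.state();y=Ro.from_quat(st["ee_rot"],scalar_first=True).as_matrix()[:,1]
ctrl.movep([.590,-.054,.185],quat([0,-1,0])); print(ctrl.state()["clock"],ctrl.state()["eef_pos"],ctrl.state()["force"])
z=.166
while z>.150:
    ctrl.move_linear([.590,-.054,z],vel=.03); s=ctrl.state(); print(z,s["eef_pos"][2],s["force"][2],s["clock"])
    if s["force"][2]>13: break
    z-=.002
c=ctrl.read_camera("side");cv2.imwrite("pics/press.png",c["color"])
ctrl.move_linear([.590,-.054,.19],vel=.1);s=ctrl.state();print(s["force"],s["clock"])
E
```

```text
1
A [-0.0247  1.1923 -1.2572  2.168   1.9254  1.4539 -0.6707]
A+ [-0.0944  0.88   -1.2542  2.2729  1.6729  1.3083 -0.7724]
B [ 0.1329  1.1794 -1.2571  2.2776  1.9847  1.4162 -0.6499]
B+ [ 0.0736  0.8384 -1.2537  2.3949  1.7489  1.228  -0.7716]
c-69 [ 0.6138  0.8434 -0.3667  1.6646  0.4219  0.7129 -0.0826]
c-69+ [ 0.6615  0.7121 -0.4549  1.5701  0.3623  0.9442 -0.0308]
c69 [ 0.3872  0.805  -0.3503  1.7762  0.4292  0.6365 -0.3325]
c69+ [ 0.452   0.6656 -0.46    1.6798  0.3631  0.882  -0.2756]
N [ 0.4751  0.8064 -0.8544  1.6811  0.7081  0.9917  0.936 ]
-1
A [-0.5694  0.8446 -0.1948  2.1956  2.199   0.6307  1.8834]
A+ [-0.8091  0.5886  0.0119  2.3078  2.0022  0.4527  1.9667]
B [-0.2878  0.8588 -0.4054  2.2985  2.2858  0.7798  1.9609]
B+ [-0.5109  0.5659 -0.1963  2.4231  2.1891  0.5646  1.9155]
c-69 [ 0.1903  0.8686  0.4139  1.689  -0.5023  0.6915 -2.3937]
c-69+ [ 0.1705  0.7248  0.4495  1.5985 -0.375   0.9051 -2.505 ]
c69 [-0.056   0.8377  0.4349  1.8007 -0.5613  0.6289 -2.5448]
c69+ [-0.12    0.6979  0.5488  1.7111 -0.4568  0.8632 -2.6332]
N [ 0.0284  0.6804 -0.0258  1.7058  0.0236  0.7557 -1.5797]
3.2583 [ 0.5899 -0.0556  0.1851] [ 0.3083 -0.3937 -1.2071]
0.166 0.16605655386612345 -0.41110622703240196 4.0417
0.164 0.1639937170262755 -0.9618906867828487 4.2917
0.162 0.1622780326246698 2.203208613718913 4.5417
0.16 0.16022992906201156 4.248351040141267 4.7917
0.158 0.15827613768937188 4.815528447208074 5.0417
0.156 0.15708263923835108 11.43722190812182 5.2917
0.154 0.15687689078008954 24.062100699036066 5.5417
[-0.4615  0.2319 -0.483 ] 6.1
```

Nozzle bottomed at z=0.157, a 6 mm stroke with the force rising to 24 N, and it has been released. Now cell A.

```bash
python3 - <<'E'
from h import *; from workcell import ctrl
q=quat(DJ,-AX)
ctrl.move_linear([.57,-.03,.26],vel=.2)
ctrl.gripper_to(.68,70)
ctrl.movep(TA+AX*.13,q)
ctrl.move_linear(TA+AX*.01,vel=.2)
c=ctrl.read_camera("side");cv2.imwrite("pics/preA.png",c["color"][200:400,100:340])
c2=ctrl.read_camera("top")
a=cv2.resize(c["color"][220:360,130:290],None,fx=2.5,fy=2.5);b=cv2.resize(c2["color"][110:250,150:310],None,fx=2.5,fy=2.5)
cv2.imwrite("pics/preA.png",np.hstack([a,b]));s=ctrl.state();print(s["clock"],s["eef_pos"],s["width"],s["force"])
E
```

```text
9.45 [0.5364 0.2552 0.1496] 0.6812532860225523 [ 0.4281 -0.1496  0.7035]
```

View pics/preA.png

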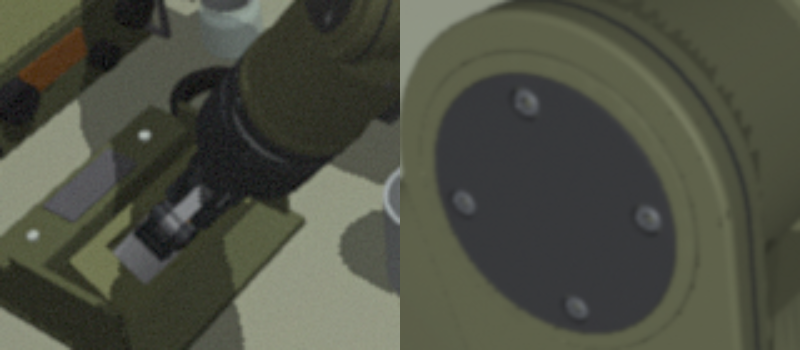

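The fingers straddle cell A's black top band, around crop (165,235). The top view is blocked by the arm. Grip and pull next.

```bash
cat >> h.py <<'E'
def pick(ctrl,T,via=(.49,.06,.31)):
    for d in(-.02,-.045):
        ctrl.move_linear(T+AX*d,vel=.1); print("down",d,ctrl.state()["force"])
    ctrl.gripper_to(0.,70); s=ctrl.state();print("grip",s["width"]*85,s["force"],s["clock"])
    ctrl.move_linear(T+AX*.06,vel=.12); print("out",ctrl.state()["force"])
    ctrl.movep(via,quat(CJ)); s=ctrl.state();print("via",s["force"],s["width"]*85,s["clock"])
E
python3 - <<'E'
from h import *; from workcell import ctrl
pick(ctrl,TA)
P=comp(-.069);ctrl.movep(P+[0,0,.30],quat(CJ)); ctrl.move_linear(P+[0,0,.19],vel=.2)
s=ctrl.state();print(s["clock"],s["eef_pos"],s["width"]*85,s["force"])
c=ctrl.read_camera("side")["color"];t=ctrl.read_camera("top")["color"]
a=cv2.resize(c[120:270,280:440],None,fx=3.5,fy=3.5,interpolation=2)[:,:540]
b=cv2.resize(t[110:250,370:520],None,fx=1.7,fy=1.7)
W=np.zeros((525,800,3),np.uint8);W[:,:540]=a;W[:b.shape[0],545:]=b[:,:255];cv2.imwrite("pics/preP1.png",cv2.convertScaleAbs(W,alpha=1.4,beta=10))
E
```

```text
down -0.02 [-0.3226  0.1259  0.2738]
down -0.045 [-0.3593 -0.6795 -1.1575]
grip 31.691060618246176 [-3.7659  0.2608  4.8384] 10.65
out [ 0.6283 -0.1691 -2.2256]
via [-0.4222 -0.7042 -1.7216] 30.30318294224874 12.625
14.6583 [ 0.5504 -0.2897  0.1914] 30.31676336743209 [ 0.4643  0.3408 -1.2442]
```

View pics/preP1.png

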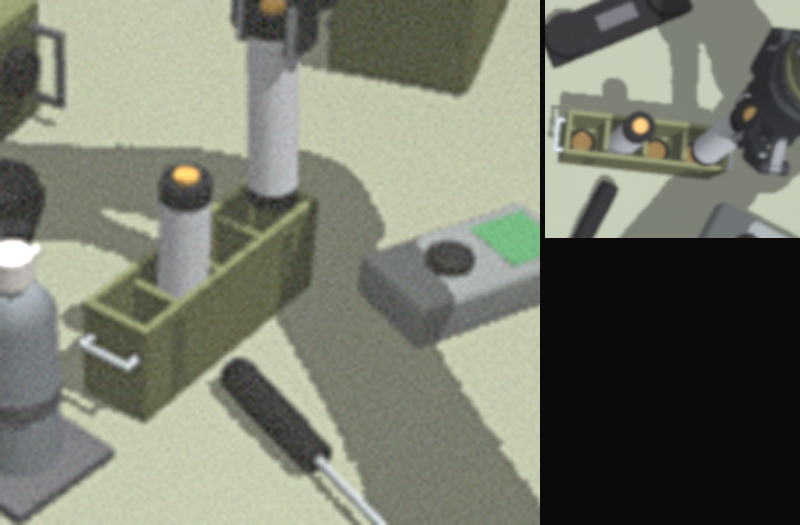

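```bash
python3 - <<'E'
from h import *
P=comp(-.069);print(P)
for n in("side","top"): print(n,[proj(n,P+[0,0,z])[0] for z in(.075,.0964,.166,.2364)], "edges",proj(n,P+[0,.0165,.0964]),proj(n,P+[0,-.0165,.0964]))
W=cv2.imread("pics/preP1.png")
a=cv2.resize(W[170:320,60:340],None,fx=2.8,fy=2.8,interpolation=2)
# draw predicted rim opening + cell bottom circle
def pt(u): return tuple(int(v) for v in (((u-[280,120])*3.5-[60,170])*2.8))
for y in(-.069,):
  q=[comp(y)+Rz(CY)@[sx*.0205,sy*.0205,.075] for sx,sy in((1,1),(1,-1),(-1,-1),(-1,1))]
  cv2.polylines(a,[np.array([pt(u) for u in proj("side",np.array(q))])],True,(0,0,255),1)
th=np.linspace(0,6.28,40);ci=np.c_[P[0]+.001+.0165*np.cos(th),P[1]+.001+.0165*np.sin(th),0*th+.0964]
cv2.polylines(a,[np.array([pt(u) for u in proj("side",ci)])],True,(255,0,255),1)
cv2.imwrite("pics/ov.png",a[:600,:800])
E
```

```text
[ 0.5493 -0.2905  0.    ]
side [array([354.9482, 176.2234]), array([355.4368, 168.6722]), array([357.106 , 142.8717]), array([358.9311, 114.6632])] edges [[352.0242 172.0665]] [[358.7931 165.3337]]
top [array([465.6101, 196.071 ]), array([468.9067, 194.1153]), array([480.8298, 187.042 ]), array([495.1666, 178.5369])] edges [[460.2869 194.181 ]] [[477.5289 194.0496]]
```

View pics/ov.png

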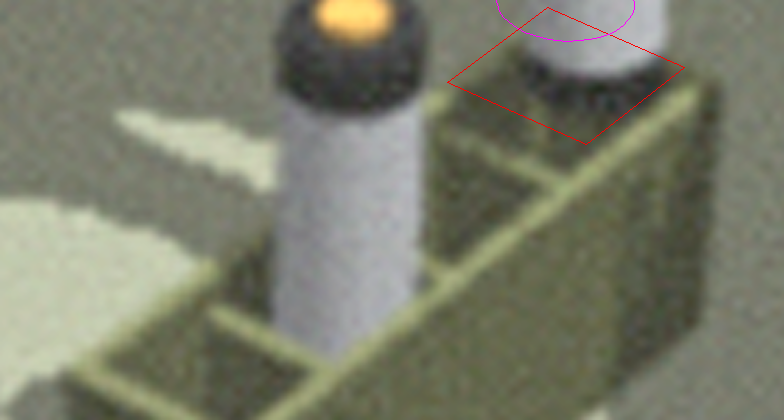

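The cell is held over the compartment, but its foot looks off the predicted spot: crop (593,67), where I expected (565,0). It may be tilted in the grip. I'll measure cell against compartment in both cameras.

```bash
cat >> h.py <<'E'
def zoom(im,x0,y0,w,h,k):
    o=cv2.convertScaleAbs(cv2.resize(im[y0:y0+h,x0:x0+w],None,fx=k,fy=k,interpolation=2),alpha=1.5,beta=15)
    for x in range((x0+9)//10*10,x0+w,10):
        cv2.line(o,((x-x0)*k,0),((x-x0)*k,8),(0,255,255),1);cv2.putText(o,str(x),((x-x0)*k+2,14),0,.35,(0,0,255),1)
    for y in range((y0+9)//10*10,y0+h,10):
        cv2.line(o,(0,(y-y0)*k),(8,(y-y0)*k),(0,255,255),1);cv2.putText(o,str(y),(8,(y-y0)*k+4),0,.35,(0,0,255),1)
    return o
E
python3 - <<'E'
from h import *; from workcell import ctrl
s=zoom(ctrl.read_camera("side")["color"],315,110,66,99,6);t=zoom(ctrl.read_camera("top")["color"],440,140,66,99,6)
cv2.imwrite("pics/z1.png",np.hstack([s,t]))
E
```

```text
(no output)
```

View pics/z1.png

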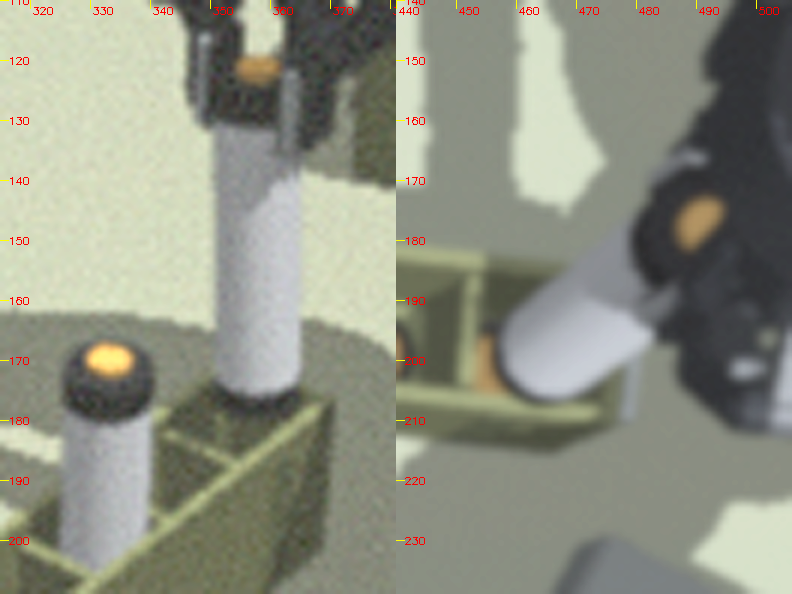

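```bash
python3 - <<'E'
from h import *
T,e=tri((490.7,177),(358.3,121.3));B,e2=tri((465.5,198),(358,175.2))
print(T,e,B,e2,np.linalg.norm(T-B),"axis",(T-B)/np.linalg.norm(T-B))
# compartment -69 opening centre from this image: top camera rim points; side
r=lambda v:Rz(-CY)@(v-CR); print(r(T),r(B)); print(proj("top",comp(-.069)+[0,0,.075]),proj("side",comp(-.069)+[0,0,.075]))
# rim: top corner +x edge/divider junction & outer corner
M=np.array([comp(-.046)+Rz(CY)@[.0205,0,.075],comp(-.046)+Rz(CY)@[-.0205,0,.075]]);print("divider ends",proj("top",M),proj("side",M))
E
```

```text
[ 0.5537 -0.2902  0.2196] 2.04978412385682 [ 0.543  -0.2889  0.0815] 1.1844982629792926 0.1385376708697745 axis [ 0.0767 -0.0098  0.997 ]
[ 0.0043 -0.0682  0.2196] [-0.0064 -0.0681  0.0815]
[[465.6101 196.071 ]] [[354.9482 176.2234]]
divider ends [[454.8988 184.5402]
 [452.9533 205.06  ]] [[342.2238 177.4255]
 [356.3642 183.8375]]
```

Measured on the held cell: its terminal is 28 mm above the TCP, and its foot leans about 4° toward the robot (−6 mm in crate x). I'll rotate the tool to bring it upright and recentre it before lowering.

```bash
python3 - <<'E'
from h import *; from workcell import ctrl
s=ctrl.state();R=Ro.from_quat(s["ee_rot"],scalar_first=True);p=s["eef_pos"];print("tool z",R.as_matrix()[:,2],p)
T=np.array([.5537,-.2902,.2196]);B=np.array([.5430,-.2889,.0815])
a=(T-B)/np.linalg.norm(T-B); v=np.cross(a,[0,0,1]);Rc=Ro.from_rotvec(v/np.linalg.norm(v)*np.arcsin(np.linalg.norm(v)))
Bt=comp(-.069)+[0,0,.088]; P=Bt+Rc.apply(p-B); q=(Rc*R).as_quat(scalar_first=True);print(P,q)
ctrl.move_linear(P,vel=.1,attitude=q)
s=zoom(ctrl.read_camera("side")["color"],315,110,66,99,6);t=zoom(ctrl.read_camera("top")["color"],440,140,66,99,6)
cv2.imwrite("pics/z2.png",np.hstack([s,t])); print(ctrl.state()["eef_pos"],ctrl.state()["clock"])
E
```

```text
tool z [ 0.0026 -0.0007 -1.    ] [ 0.5502 -0.2904  0.1917]
[ 0.548  -0.291   0.1984] [0.0303 0.7473 0.6632 0.0265]
[ 0.5482 -0.2914  0.1987] 15.2083
```

View pics/z2.png

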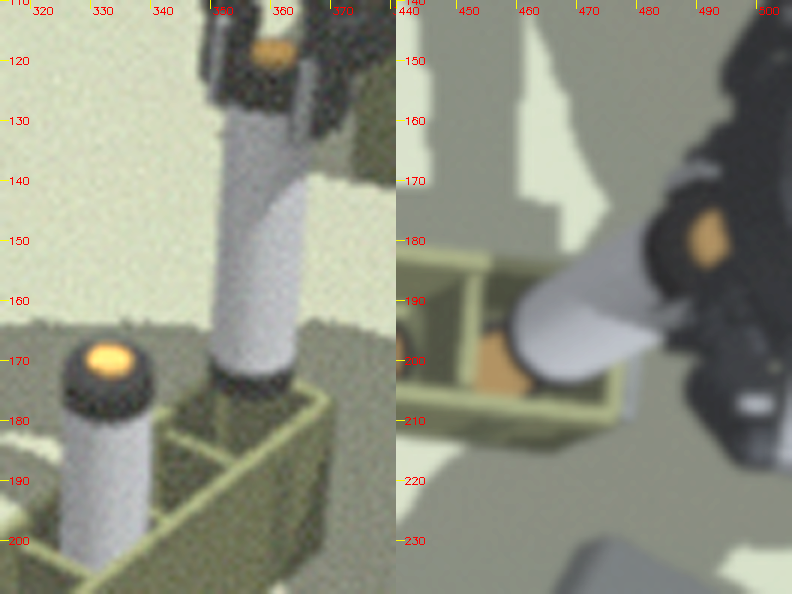

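```bash
python3 - <<'E'
from h import *
T,e=tri((492.2,179.7),(360.7,118.7));B,e2=tri((467.7,195.2),(357,171.8))
r=lambda v:Rz(-CY)@(v-CR); print(r(T),e,r(B),e2,np.linalg.norm(T-B))
# loaded cell reference in same image
print(r(tri((426,183.75),((109)/6+315,110+359/6))[0]))
# axis from cylinder at mid heights, predicted lines for vertical cell at comp centre
for z in(.09,.225): print(proj("side",comp(-.069)+[0,0,z]),proj("top",comp(-.069)+[0,0,z]))
E
```

```text
[-0.0019 -0.0681  0.2281] 1.8899708245755542 [-0.0018 -0.07    0.0881] 1.156147559142262 0.1399721602608251
[-0.0004  0.0225  0.1418]
[[355.2895 170.9485]] [[467.9041 194.7101]]
[[358.6255 119.3858]] [[492.6632 180.022 ]]
```

Terminal and foot now agree to about 0.2 mm in x, so the cell is upright, and it is within 2 mm of the compartment centre. Lowering with force checks.

```bash
cat >> h.py <<'E'
def lower(ctrl,zb,zmin,fmax):
    """lower TCP straight down; zb = cell bottom height now"""
    f0=ctrl.state()["force"].copy();p=ctrl.state()["eef_pos"].copy();z0=p[2]
    b=zb
    while b>zmin:
        b-= .010 if b>.045 else .002
        ctrl.move_linear([p[0],p[1],z0-(zb-b)],vel=.08 if b>.04 else .03)
        s=ctrl.state();f=s["force"]-f0
        if b<.045 or np.abs(f).max()>3: print("b %.3f z %.4f"%(b,s["eef_pos"][2]),f,"%.2f"%s["clock"])
        if f[2]>fmax or np.hypot(f[0],f[1])>15: break
    return b
E
python3 - <<'E'
from h import *; from workcell import ctrl
d=CJ*.001; p=ctrl.state()["eef_pos"]; ctrl.move_linear(p+d,vel=.03)
lower(ctrl,.088,.001,6)
E
```

```text
b 0.038 z 0.1484 [-0.0524  1.6929  0.1727] 17.04
b 0.036 z 0.1464 [ 0.1918 -0.3598  0.0663] 17.29
b 0.034 z 0.1444 [-0.3     0.0707  0.6164] 17.54
b 0.032 z 0.1423 [1.1369 0.0309 0.3536] 17.79
b 0.030 z 0.1403 [ 0.9415 -0.6656  0.307 ] 18.04
b 0.028 z 0.1383 [ 0.5142  0.1787 -1.0472] 18.29
b 0.026 z 0.1363 [0.5023 0.6991 0.4323] 18.54
b 0.024 z 0.1343 [ 0.3343 -0.5068  0.4529] 18.79
b 0.022 z 0.1323 [ 0.6227 -0.6718 -0.363 ] 19.04
b 0.020 z 0.1303 [-0.0532  0.7963 -0.1841] 19.29
b 0.018 z 0.1283 [-0.0015  0.3371  0.9191] 19.54
b 0.016 z 0.1267 [ 1.4685 -0.6136  0.6887] 19.79
b 0.014 z 0.1252 [-0.117   0.4923  5.4203] 20.04
b 0.012 z 0.1231 [-0.1332  0.4437  7.5205] 20.29
```

Touched the foot at z≈0.1265 with 7.5 N. Keep pressing while gripped.

```bash
python3 - <<'E'
from h import *; from workcell import ctrl
f0=np.array([0,0,-1.2]);p=ctrl.state()["eef_pos"].copy();z=.122
while z>.105:
    ctrl.move_linear([p[0],p[1],z],vel=.03);s=ctrl.state();f=s["force"]-f0
    print("%.4f %.4f"%(z,s["eef_pos"][2]),f,s["width"]*85,"%.2f"%s["clock"])
    if f[2]>24 or np.hypot(f[0],f[1])>15: break
    z-=.002
E
```

```text
0.1220 0.1224 [-0.7056  0.0634  6.7321] 29.984998012003565 20.54
0.1200 0.1218 [-2.937   1.1473 14.475 ] 30.613880832991352 20.79
0.1180 0.1217 [-5.8597  1.6699 25.1969] 30.31000074300535 21.04
```

```bash
cat >> h.py <<'E'
def release_press(ctrl,P,z0):
    p=ctrl.state()["eef_pos"].copy();p[2]=z0;ctrl.move_linear(p,vel=.03)
    ctrl.gripper_to(.7); ctrl.move_linear(p+[0,0,.075],vel=.15); ctrl.gripper_to(0.,70)
    ctrl.movep([P[0],P[1],.19],quat(CJ)); ctrl.move_linear([P[0],P[1],.165],vel=.1); f0=ctrl.state()["force"][2]
    z=.158
    while z>.13:
        ctrl.move_linear([P[0],P[1],z],vel=.04);s=ctrl.state();f=s["force"][2]-f0
        print("%.4f %.4f %.1f t%.2f"%(z,s["eef_pos"][2],f,s["clock"]))
        if f>22: break
        z-=.002
    zz=s["eef_pos"][2]; ctrl.move_linear([P[0],P[1],.30],vel=.3); return zz
E
python3 - <<'E'
from h import *; from workcell import ctrl
print(release_press(ctrl,comp(-.069)+CJ*.000,.1215))
c=ctrl.read_camera("side")["color"];cv2.imwrite("pics/s3.png",c);t=ctrl.read_camera("top")["color"];cv2.imwrite("pics/t3.png",t)
# predicted terminal pixel
print(proj("side",comp(-.069)+[0,0,.15]),proj("top",comp(-.069)+[0,0,.15]))
def tr(im,x0,y0,w,h):
    hsv=cv2.cvtColor(im,cv2.COLOR_BGR2HSV)[y0:y0+h,x0:x0+w];m=cv2.inRange(hsv,(5,90,170),(35,255,255));n,_,st,ce=cv2.connectedComponentsWithStats(m)
    print([(st[i,4],ce[i]+[x0,y0]) for i in range(1,n) if st[i,4]>6])
tr(c,115,140,290,200);tr(t,150,140,350,80)
E
```

```text
0.1580 0.1579 -0.1 t23.93
0.1560 0.1560 0.1 t24.18
0.1540 0.1539 -1.4 t24.43
0.1520 0.1520 0.2 t24.68
0.1500 0.1520 9.0 t24.93
0.1480 0.1520 16.2 t25.18
0.1460 0.1519 24.3 t25.43
0.1519176456149531
[[356.711  148.9779]] [[477.9115 188.7733]]
[(np.int32(13), array([355.6154, 149.9231])), (np.int32(14), array([332.5714, 169.1429]))]
[(np.int32(32), array([425.5, 183.5])), (np.int32(31), array([476.0645, 188.5806])), (np.int32(8), array([225.75 , 196.375]))]
```

Cell A is home: its top sits stiffly at z=0.152, with the force at 9, 16 then 24 N and no movement. Next is B, so I'll check the dock and the crate in one picture.

```bash
python3 - <<'E'
from h import *
s=cv2.imread("pics/s3.png");t=cv2.imread("pics/t3.png")
a=zoom(s,150,250,100,75,4);b=zoom(t,160,150,100,75,4);c=zoom(t,370,160,120,75,4)[:,:400];d=zoom(s,295,140,100,75,4)
cv2.imwrite("pics/m3.png",np.vstack([np.hstack([a,b]),np.hstack([d,c])])[:600,:800])
E
```

```text
(no output)
```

View pics/m3.png

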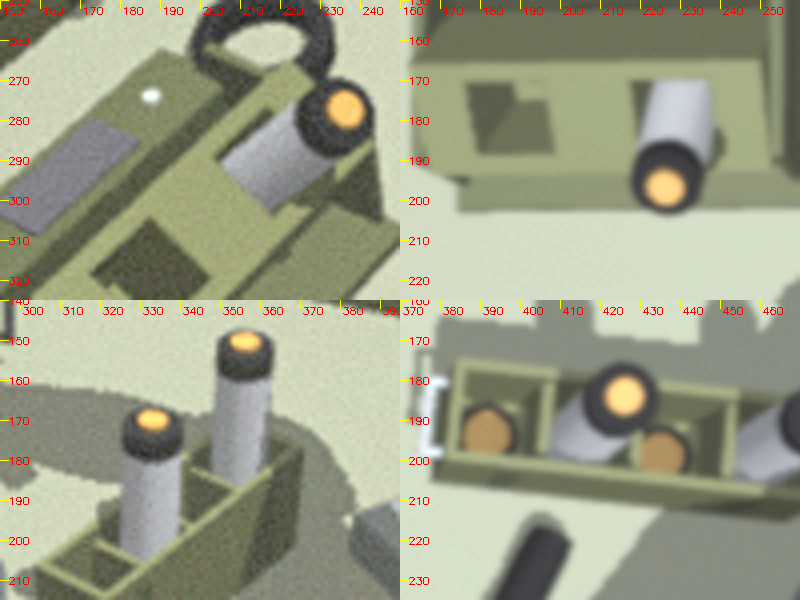

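B has shifted in its well: terminal now at top (226.3,196.8) and side (236.5,277.5). Re-measuring it, with its axis taken from the well geometry.

```bash
python3 - <<'E'
from h import *
T,e=tri((226.3,196.8),(236.5,277.5));print("T",T,e)
# visible axis point on cell where black band meets aluminium / exit: side edges at exit (218,160),(272,215); top exit edges (648,80+?) 
E2,e2=tri((160+(680-400)/4,150+90/4),(150+240/4,250+192/4));print("axis pt low",E2,e2,(T-E2)/np.linalg.norm(T-E2),AX)
for a in(.0,.03,.06): print(a,"top",(proj("top",T-AX*a)[0]-[160,150])*4+[400,0],"side",(proj("side",T-AX*a)[0]-[150,250])*4)
# well A opening centre
WA,e=tri((160+(511-400)/4,150+119/4),(150+150/4,250+268/4));print("well A",WA,e, "T_A-62mm:",TA-AX*.062)
E
```

```text
T [0.5399 0.1666 0.1336] 0.9976400657360315
axis pt low [0.6038 0.1777 0.0533] 0.9178261022974343 [-0.6195 -0.1079  0.7776] [-0.5646 -0.0028  0.8253]
0.0 top [666.5706 189.7325] side [343.3129 109.3581]
0.03 top [678.4126 163.4035] side [318.5964 133.7709]
0.06 top [689.571  138.5945] side [295.0396 157.0383]
well A [0.5835 0.2536 0.0867] 0.06951875871994806 T_A-62mm: [0.5773 0.2548 0.0888]
```

```bash
python3 - <<'E'
from h import *; from workcell import ctrl
ax=np.array([-.618,-.065,.783]);ax/=np.linalg.norm(ax);j=DJ-ax*(DJ@ax);j/=np.linalg.norm(j)
T=np.array([.5400,.1668,.1355]);q=quat(j,-ax)
ctrl.move_linear([.50,-.18,.31],vel=.3)
ctrl.gripper_to(.68,100)
ctrl.movep(T+ax*.12,q); ctrl.move_linear(T+ax*.0,vel=.2)
for d in(-.025,-.050):
    ctrl.move_linear(T+ax*d,vel=.1); print("down",d,ctrl.state()["force"])
ctrl.gripper_to(0.,100); s=ctrl.state();print("grip",s["width"]*85,s["force"],s["clock"],s["eef_pos"])
for d in(-.02,.05): ctrl.move_linear(T+ax*d,vel=.08); print("out",ctrl.state()["force"],ctrl.state()["width"]*85)
ctrl.movep((.49,.06,.31),quat(CJ))
P=comp(.069);ctrl.movep(P+[0,0,.30],quat(CJ)); ctrl.move_linear(P+[0,0,.20],vel=.2)
s=ctrl.state();print(s["clock"],s["eef_pos"],s["width"]*85,s["force"])
a=zoom(ctrl.read_camera("side")["color"],280,110,66,99,6);b=zoom(ctrl.read_camera("top")["color"],370,140,66,99,6)
cv2.imwrite("pics/z4.png",np.hstack([a,b]))
for z in(.09,.23): print(proj("side",P+[0,0,z]),proj("top",P+[0,0,z]))
E
```

```text
Traceback (most recent call last):
workcell.Unreachable: the arm cannot take that pose within its joint ranges
```

```bash
python3 - <<'E'
from h import *; from workcell import ctrl
ax=np.array([-.618,-.065,.783]);ax/=np.linalg.norm(ax);j=DJ-ax*(DJ@ax);j/=np.linalg.norm(j)
T=np.array([.5400,.1668,.1355])
print(ctrl.state()["clock"],ctrl.state()["joint_positions"],ctrl.state()["eef_pos"])
for s in(1,-1):
  for d in(.1,.08,.06,.05,.03,0,-.05): print(s,d,ctrl.ik(T+ax*d,quat(s*j,-ax)))
E
```

```text
27.3333 [ 0.9608  0.7677 -1.3342  1.7129  0.7749  1.3046 -0.6579] [ 0.5    -0.1801  0.31  ]
1 0.1 [-0.0325  0.7113 -1.0064  2.5495  1.9931  1.0809 -1.056 ]
1 0.08 [-0.0309  0.7622 -0.987   2.5334  2.0342  1.1073 -1.0553]
1 0.06 [-0.026   0.8116 -0.9711  2.514   2.0718  1.1308 -1.0483]
1 0.05 [-0.023   0.8355 -0.9635  2.5032  2.0898  1.1409 -1.0431]
1 0.03 [-0.016   0.8814 -0.9487  2.4794  2.1244  1.1579 -1.0301]
1 0 [-0.0043  0.9464 -0.9278  2.439   2.1729  1.1754 -1.0052]
1 -0.05 [ 0.0169  1.0458 -0.8977  2.3605  2.2444  1.187  -0.9533]
-1 0.1 None
-1 0.08 [-0.4818  0.6218 -0.1962  2.557   2.5109  0.7571  1.614 ]
-1 0.06 [-0.5918  0.6735  0.0152  2.5441  2.716   0.7352  1.4282]
-1 0.05 [-0.5832  0.6965  0.0154  2.5331  2.7295  0.7462  1.4214]
-1 0.03 [-0.567   0.7406  0.0157  2.5089  2.753   0.765   1.4111]
-1 0 [-0.5446  0.8027  0.0161  2.4678  2.7813  0.7854  1.4021]
-1 -0.05 [-0.5118  0.897   0.0166  2.3885  2.8156  0.8009  1.3987]
```

```bash
python3 - <<'E'
from h import *; from workcell import ctrl
ax=np.array([-.618,-.065,.783]);ax/=np.linalg.norm(ax);j=DJ-ax*(DJ@ax);j/=np.linalg.norm(j)
T=np.array([.5400,.1668,.1355]);q=quat(j,-ax)
ctrl.movep((.48,.08,.30),quat(Rz(CY)@[.7071,.7071,0]))
ctrl.movep(T+ax*.07,q); ctrl.move_linear(T+ax*.0,vel=.2)
for d in(-.025,-.050):
    ctrl.move_linear(T+ax*d,vel=.1); print("down",d,ctrl.state()["force"])
ctrl.gripper_to(0.,100); s=ctrl.state();print("grip",s["width"]*85,s["force"],s["clock"],s["eef_pos"])
for d in(-.02,.045): ctrl.move_linear(T+ax*d,vel=.08); print("out",ctrl.state()["force"],ctrl.state()["width"]*85)
ctrl.movep((.48,.06,.30),quat(CJ))
P=comp(.069);ctrl.movep(P+[0,0,.29],quat(CJ)); ctrl.move_linear(P+[0,0,.20],vel=.2)
s=ctrl.state();print(s["clock"],s["eef_pos"],s["width"]*85,s["force"])
a=zoom(ctrl.read_camera("side")["color"],280,110,66,99,6);b=zoom(ctrl.read_camera("top")["color"],370,140,66,99,6)
cv2.imwrite("pics/z4.png",np.hstack([a,b]))
for z in(.09,.23): print(proj("side",P+[0,0,z]),proj("top",P+[0,0,z]))
E
```

```text
down -0.025 [-0.1059  0.5595 -0.1963]
down -0.05 [ 0.1539 -0.7637 -0.1186]
grip 30.591178404361997 [-3.8219  2.3382  6.0069] 31.0833 [0.5703 0.1718 0.0972]
out [-1.4465  6.6744  0.5277] 30.55702294470534
out [ 0.3323  0.1403 -2.8252] 30.972309476003424
35.3333 [ 0.5665 -0.152   0.2012] 30.863046990345268 [-0.4187  0.5682 -2.0812]
[[318.8368 198.6107]] [[396.7667 186.8771]]
[[319.4069 143.4145]] [[409.2641 170.1265]]
```

View pics/z4.png

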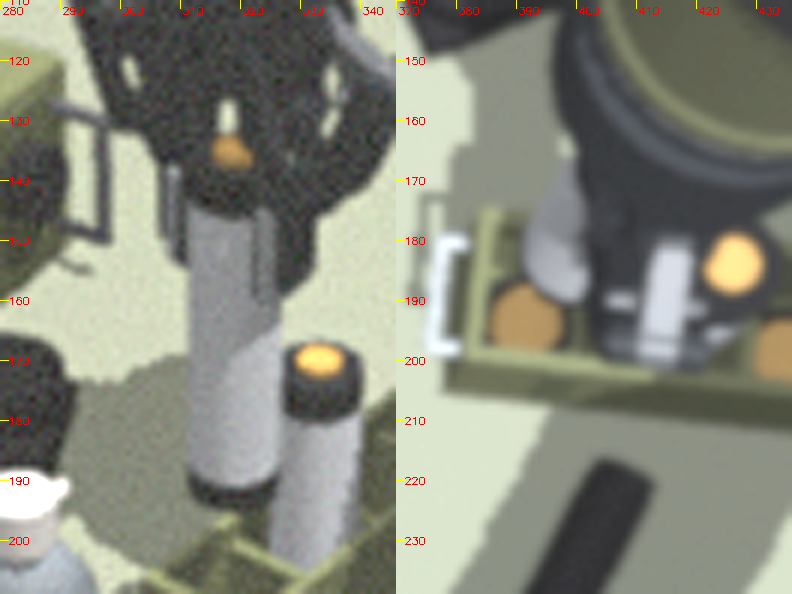

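B is held straight with no slip: terminal at side (318.7,135) and foot at (318.7,190), both matching the prediction for 50 mm. The top view suggests it sits about 2–3 mm too far in +x, so I'll shift it −2 mm and lower with force checks.

```bash
python3 - <<'E'
from h import *; from workcell import ctrl
p=ctrl.state()["eef_pos"].copy(); t=comp(.069)+Rz(CY)@[-.002,.001,0]; t[2]=p[2]; ctrl.move_linear(t,vel=.05)
print(lower(ctrl,.1115,.001,5)); print(ctrl.state()["eef_pos"],ctrl.state()["width"]*85)
E
```

```text
b 0.042 z 0.1324 [-0.2679 -0.1007  1.0873] 37.59
b 0.040 z 0.1311 [-0.0919 -0.312   0.6975] 37.84
b 0.038 z 0.1290 [-0.7947  0.2638  0.7602] 38.09
b 0.036 z 0.1269 [-0.5757 -0.8484 -0.1282] 38.34
b 0.034 z 0.1249 [-0.1716 -0.2168  1.1236] 38.59
b 0.032 z 0.1229 [-0.7305  0.2096  0.4138] 38.84
b 0.030 z 0.1209 [0.725  0.6223 1.1361] 39.09
b 0.028 z 0.1189 [-0.8282  0.1752  1.1042] 39.34
b 0.026 z 0.1169 [ 0.1769 -0.85    1.4873] 39.59
b 0.024 z 0.1149 [-0.0303 -0.0447  1.1101] 39.84
b 0.021 z 0.1129 [-0.5022 -0.6279  0.9827] 40.09
b 0.019 z 0.1109 [0.6251 0.2556 1.2098] 40.34
b 0.017 z 0.1089 [-0.1846  0.2237  0.8711] 40.59
b 0.015 z 0.1069 [-0.3954 -0.2802  0.8026] 40.84
b 0.013 z 0.1053 [0.4457 0.0778 4.7782] 41.09
b 0.011 z 0.1035 [-0.8486  0.1975  8.1575] 41.34
0.011499999999999995
[ 0.5645 -0.152   0.1035] 31.075554681389935
```

```bash
python3 - <<'E'
from h import *; from workcell import ctrl
p=ctrl.state()["eef_pos"].copy();z=.1015
while z>.084:
    ctrl.move_linear([p[0],p[1],z],vel=.03);s=ctrl.state();f=s["force"]-[0,0,-1.5]
    print("%.4f %.4f"%(z,s["eef_pos"][2]),f,s["width"]*85,"%.2f"%s["clock"])
    if f[2]>24 or np.hypot(f[0],f[1])>15: break
    z-=.002
zz=s["eef_pos"][2]
print(release_press(ctrl,comp(.069)+Rz(CY)@[-.001,.001,0],zz))
ctrl.movep([.45,.05,.33],quat(CJ))
c=ctrl.read_camera("side")["color"];t=ctrl.read_camera("top")["color"]
a=zoom(c,275,130,100,120,5);b=zoom(t,320,140,160,100,2);k=zoom(c,110,230,160,100,2)
W=np.zeros((600,825,3),np.uint8);W[:,:500]=a;W[:200,505:]=b;W[205:405,505:]=k;cv2.imwrite("pics/fin.png",W[:,:800]);print(ctrl.state()["clock"])
E
```

```text
0.1015 0.1017 [-1.4138 -0.5226  6.2727] 31.14879832759758 41.59
0.0995 0.0998 [-1.4784 -0.2143  7.4947] 31.158580605858035 41.84
0.0975 0.0997 [-4.861  -0.4475 19.5135] 31.336202576676953 42.09
0.0955 0.0996 [-8.1819 -2.4566 33.4023] 30.940437143150664 42.34
0.1580 0.1579 1.5 t45.24
0.1560 0.1560 0.8 t45.49
0.1540 0.1539 0.7 t45.74
0.1520 0.1518 1.2 t45.99
0.1500 0.1510 7.0 t46.24
0.1480 0.1510 17.9 t46.49
0.1460 0.1510 27.0 t46.74
0.1510134846373512
48.4417
```

View pics/fin.png

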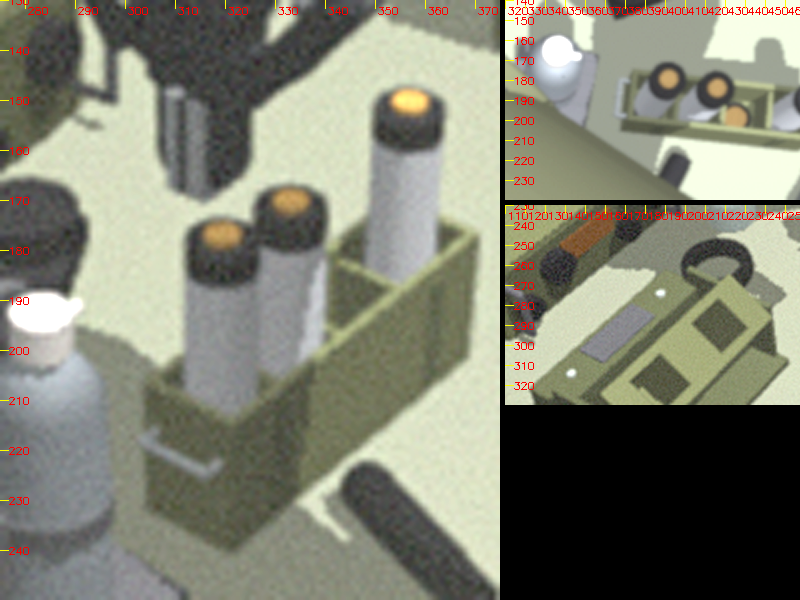

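The last picture shows all three cells upright: B at (316,177), loaded at (331,170) and A at (355,150). The dock is empty, the nozzle is up at (283,193), and the gripper is clear. Handing in.

```bash
python3 -c "
from workcell import ctrl
ctrl.hold(.3);print(ctrl.state()['force'],ctrl.state()['clock']);print(ctrl.close_job())"
```

```text
[-0.12064585  0.10315364 -0.41283682] 48.7417
the job is handed in; nothing more can be done
None
```

The job is done and handed in at 48.7 s on the robot's clock; no verdict was reported.

- **Spray:** I pressed the nozzle cap first, through about 6 mm to a hard stop at 24 N, and let it spring back. Both cells were still in the dock.
- **Cell A:** it stands in the y = −69 mm compartment. I lowered it in the grip and pressed it home. A second push on its top went to 24 N with the top staying at 152 mm.
- **Cell B:** it stands in the y = +69 mm compartment, placed the same way. Its second push went to 27 N with the top staying at 151 mm.
- **Last picture:** all three cells in the crate are upright, the dock is empty, the nozzle cap is up, and the gripper is clear (wrist force under 0.5 N). I saw nothing else moved, but the jar, mug, meter and handset were not measured again.

Three checks disagreed along the way:
- **Cell A in the grip:** it sat 15 mm lower in the grip than planned and leaned about 4°. I tilted the tool to bring it upright before lowering it.
- **Cell B in the dock:** it had shifted in its well after A came out, so I measured it again before grasping.
- **Cameras:** the two disagreed on the crate's position by a few millimetres.

The feet being fully down is inferred from the hard stops; I could not measure their travel directly.

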